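# Reset the popped breakers in order

## Task

The reset buttons of the three bench power boxes have popped out. With the fingertips, press them lightly until each is fully home and no white neck shows: first the red one, then the yellow one, then the blue one. Do not shove, tip or pick up the boxes, and leave the glue stick, the oil bottle and the little boat standing as they are.

Things in the scene. Friction and masses are not known exactly. Their poses are not given: they have to be found in the camera images.
- red_box: light grey power supply box, loose on the bench (about 0.9 kg, rubber feet), 64 x 84 mm in plan, lid 75 mm above the bench, a red stripe on its front; origin at the centre of its underside, z up, x from its front to its back. A 14 mm cable gland sticks out of the back. One reset button stands in the middle of the lid.
- red_button_top (a point): centre of the red reset button's top, the highest part of its box: a soft cap 22 mm across on a 25 mm flange; a white neck shows below while it is out. Popped out the top is about 24 mm above the lid (99 mm above the bench), home 16 mm. The cap is sprung: under the finger it yields 1 mm per 2.5 N, at most 6 mm, and rises again when let go. The point moves with it.
- red_button (a joint): travel of the red reset button straight down into its box in m: 0 = popped out, 0.008 = fully home, against a stop. It moves against a steady drag of about 4 N (so the sprung cap is then squeezed by about 1.6 mm; at the stop it is squeezed further), has no return spring and stays where it is left.
- yellow_box: black power supply box, loose on the bench (about 0.9 kg, rubber feet), 64 x 84 mm in plan, lid 58 mm above the bench, a yellow stripe on its front; origin at the centre of its underside, z up, x from its front to its back. A 14 mm cable gland sticks out of the back. One reset button stands in the middle of the lid.
- yellow_button_top (a point): centre of the yellow reset button's top, the highest part of its box: a soft cap 22 mm across on a 25 mm flange; a white neck shows below while it is out. Popped out the top is about 24 mm above the lid (82 mm above the bench), home 16 mm. The cap is sprung: under the finger it yields 1 mm per 2.5 N, at most 6 mm, and rises again when let go. The point moves with it.
- yellow_button (a joint): travel of the yellow reset button straight down into its box in m: 0 = popped out, 0.008 = fully home, against a stop. It moves against a steady drag of about 4 N (so the sprung cap is then squeezed by about 1.6 mm; at the stop it is squeezed further), has no return spring and stays where it is left.
- blue_box: white power supply box, loose on the bench (about 0.9 kg, rubber feet), 64 x 84 mm in plan, lid 44 mm above the bench, a blue stripe on its front; origin at the centre of its underside, z up, x from its front to its back. A 14 mm cable gland sticks out of the back. One reset button stands in the middle of the lid.
- blue_button_top (a point): centre of the blue reset button's top, the highest part of its box: a soft cap 22 mm across on a 25 mm flange; a white neck shows below while it is out. Popped out the top is about 24 mm above the lid (68 mm above the bench), home 16 mm. The cap is sprung: under the finger it yields 1 mm per 2.5 N, at most 6 mm, and rises again when let go. The point moves with it.
- blue_button (a joint): travel of the blue reset button straight down into its box in m: 0 = popped out, 0.008 = fully home, against a stop. It moves against a steady drag of about 4 N (so the sprung cap is then squeezed by about 1.6 mm; at the stop it is squeezed further), has no return spring and stays where it is left.
- riser_drawers: the low drawer unit that hangs over the big printer in the middle, fixed: 0.30 m deep (x) by 0.38 m wide (y), origin at the centre of its underside 0.47 m above the bench. A raised wrist or forearm can strike its front edge when swinging past: draw the arm in first.
- glue_stick: upright glue stick, 27 mm across, 92 mm tall, loose; origin at the centre of its underside. Bystander.
- boat_red: small red printed boat, 30 x 60 mm, 38 mm tall, loose; origin at the centre of its underside. Bystander.
- oil_bottle: upright small oil bottle, 26 mm across, 82 mm tall, loose; origin at the centre of its underside. Bystander.
There are look-alikes about, which are no part of the job. Leave any purple look-alike of the blue_box alone.

How it is judged:
On the way, in this order (a step that is already met when the one before it is completed fails the run):
1. the red button is pressed home (value of joint red_button above 0.006 m), for 0.2 s.
2. the yellow button is pressed home (value of joint yellow_button above 0.006 m), for 0.2 s.
3. the blue button is pressed home (value of joint blue_button above 0.006 m), for 0.2 s.
At the end, for the whole second after the job is handed in: All three buttons are pressed in by more than 6 of their 8 mm; each box is upright (within 0.05 rad), at rest and within 20 mm of where it stood; the glue stick, boat and oil bottle are upright and within 20 mm of where they stood (value of joint each of red_button, yellow_button, blue_button above 0.006 m and distance of each of red_box, yellow_box, blue_box, glue_stick, boat_red, oil_bottle from where it was at the start of the episode below 0.02 m and angle between each of red_box, yellow_box, blue_box's own z axis and vertical below 0.05 rad and linear speed of each of red_box, yellow_box, blue_box below 0.02 m/s and angle between each of glue_stick, boat_red, oil_bottle's own z axis and vertical below 0.15 rad); the robot touches nothing.
It fails at once if the yellow button is pressed before the red one is home, or the blue one before the yellow one is home ((value of joint yellow_button above 0.003 m and value of joint red_button below 0.006 m) or (value of joint blue_button above 0.003 m and value of joint yellow_button below 0.006 m)).
It fails at once if a box or its button is pressed harder than 30 N (contact force between any of the fingers, the arm and red_box above 30 N or contact force between any of the fingers, the arm and yellow_box above 30 N or contact force between any of the fingers, the arm and blue_box above 30 N).
It fails at once if a box is lifted by 8 mm, tipped by 0.15 rad or shoved by 20 mm (height (world z) of any of red_box, yellow_box, blue_box above 0.008 m or distance of any of red_box, yellow_box, blue_box from where it was at the start of the episode above 0.02 m or angle between any of red_box, yellow_box, blue_box's own z axis and vertical above 0.15 rad).
It fails at once if the glue stick, boat or oil bottle is moved by 20 mm, lifted or tipped by 0.3 rad (distance of any of glue_stick, boat_red, oil_bottle from where it was at the start of the episode above 0.02 m or angle between any of glue_stick, boat_red, oil_bottle's own z axis and vertical above 0.3 rad).
It also fails if it takes over 66 s, if anything falls off the work surface, if the arm or the gripper's body presses on something with over 40 N, if the wrist force passes 120 N, or if a joint passes its speed limit or range.

## Robot

A 6-joint arm with a two-finger parallel gripper is mounted at the origin on a cart in front of the work surface, level with it; the furniture and walls round the work are solid. World frame = base frame: x ahead of the robot, y to its left, z up, the work surface at z = 0. Lengths are in m, angles in rad, forces in N, time in s.
With the tool pointing down it reaches from about 0.25 to 0.725 m from the base axis. Payload 4 kg.
Tool frame: the origin (TCP) lies midway between the tips of the shut fingers; the grasp point (between the pads) lies 19 mm behind it; z points along the fingers, y is the line along which they close (so a half turn about z gives the same grasp; the last joint's range is limited). The gripper opens to 85 mm and grips with 20 to 120 N. Pads are 22 mm wide; open, the fingers measure 114 mm over their backs; the gripper's body (76 mm by 85 mm) begins 54 mm behind the grasp point. The pads swing forward as they close: fully open they stand 13 mm farther back than shut.
Start: joints at [-1.164, 0.241, 0.005, 1.335, 0, 1.571], TCP at [0.198, -0.459, 0.231] pointing down, gripper open.
Joint ranges: [-2.72, 2.72], [-1.05, 1.87], [-1.09, 1.28], [-1.99, 2.15], [-1.42, 1.44], [-3.14, 3.14]. Speed limits (rad/s): [2.79, 2.79, 3.14, 3.14, 3.14, 3.14].

## Interface

Orientations are given as a unit quaternion [x, y, z, w].
In Python, from workcell import bot gives the robot as it stands. The module is installed in compiled form; this text tells all that it offers.
- The arm moves only by the tool drive_tool, never from a script. Its arguments are lists of equal length, an entry for each row: "slide": the shift along the tool's x, y, z scaled (see below), a list of three; "rotation": the turn, a rotation vector about the tool's x, y, z scaled (see below), a list of three. A call has exactly 8 rows; each row is the pose to reach, as a shift and turn from the pose commanded when the call began, along the tool's axes at that moment; what a row does not reach only later rows make up. The controller multiplies each number of a shift by 250 mm and each number of a turn by 0.5 rad. A row lasts 1/8 s, in which the tool goes at most 62.5 mm and 10.7 degrees, less where a joint would pass 70% of its speed; a pose out of reach is approached as far as the arm can. A call with a number of a shift or a turn outside -1 to 1 is refused whole. A call with a gripper value outside its range is refused whole. "gripper" is the opening, from 0 (shut) to 1 (fully open), set as the call begins (left out, the last holds). The fingers move at their own pace and stop on an object; the grip force is fixed at half the most. Time passes only in rows, so rows that repeat a pose let the fingers close, or fill a call up. It gives the time, the measured TCP pose, the force, the opening and the grip force at its end, in the units of the state.
- bot.get_obs(): the state, without advancing time (a new reading comes with each control period).
- bot.camera(name): name is "scene" or "top" or "wrist"; returns a dict with "image" (480x640x3 uint8, red, green, blue), "z_map" (480x640 float32, m along the optical axis (not along the pixel's ray), 0 where there is no reading), "camera_matrix" (3x3 intrinsics, pixels), "xyz" and "orientation" of the camera in the world. Camera axes: x right, y up, looking along -z (the intrinsics and any distortion apply to the point x, -y, -z); pixel columns grow to the right and rows downward; lengths in m; the calibration is good to about 2 mm. A picture is of the moment at which its call begins.
- bot.job_done(): hands the job in; it is judged then, once.
The state is a dict: "clock": time; "joint_pos": joint angles; "joint_vel": joint speeds; "tau": joint torques, N m; "eef_pos": TCP position; "tool_rot": TCP orientation; "ft_force": force on the tool from outside, world axes, zero at the start; "ft_torque": the same for the moment, N m; "grip_width": finger opening in m; "grasp_force": force on a finger pad.
Only numpy, scipy, OpenCV 4.12 (cv2) and the standard library are available. Lean on these libraries where they do the work, as an engineer would, in place of code of your own. Each camera call takes 0.05 s, during which the arm holds its last target. There are 200 camera calls.

## Working session

There is one attempt and no reset: what is moved stays moved. The work goes in short steps, Python scripts to look and compute and a tool call to move; the robot and the scene stay as the last step left them, time stands still between calls to the robot, and variables do not carry over. Pictures are saved under pics/ and viewed, at most 10 in all, crops included, and the job is handed in when it is done.

Besides the shell and the picture viewer there is one more tool, called after "Emit:" in YAML: its name, and indented under it one key for each argument. drive_tool: Moves the arm, as the interface text tells. Shifts and turns lie within -1 to 1; 1 stands for 250 mm of shift or 0.5 rad of turn. Its arguments: {"type":"object","properties":{"slide":{"type":"array","items":{"type":"array","items":{"type":"number"}}},"rotation":{"type":"array","items":{"type":"array","items":{"type":"number"}}},"gripper":{"type":"number"}},"required":["slide","rotation"]}

```bash
mkdir -p pics; cat > h.py <<'E'
import numpy as np, cv2
from scipy.spatial.transform import Rotation as R
from workcell import bot
def shot(n,f):
    c=bot.camera(n); np.savez(f'pics/{f}.npz',**c); cv2.imwrite(f'pics/{f}.png',c['image'][:,:,::-1]); return c
def load(f): return dict(np.load(f'pics/{f}.npz'))
def cloud(c):
    K=c['camera_matrix']; z=c['z_map']; v,u=np.mgrid[:480,:640]
    p=np.stack([(u-K[0,2])/K[0,0]*z,-(v-K[1,2])/K[1,1]*z,-z],-1)
    return p@R.from_quat(c['orientation']).as_matrix().T+c['xyz']
E
python3 - <<'E'
from h import *
for n in('scene','top'):
    c=shot(n,n); print(n,c['xyz'],c['orientation'],c['camera_matrix'][0])
print({k:np.round(v,3) for k,v in bot.get_obs().items()})
E
```

```text
scene [-0.24365003  0.83141446  1.05896826] [-0.16969934  0.45243617  0.8258165  -0.29074173] [617.06719047   0.         325.12334179]
top [ 0.33157654 -0.1232341   1.42270082] [-0.07396466  0.0779395   0.71441904 -0.6914189 ] [523.45937413   0.         313.34042819]
{'clock': np.float64(0.1), 'joint_pos': array([-1.164,  0.241,  0.004,  1.335, -0.   ,  1.571]), 'joint_vel': array([-0.   , -0.002,  0.003, -0.001, -0.   , -0.001]), 'tau': array([-0.0000e+00, -3.7314e+01,  2.5301e+01,  1.1000e-02, -0.0000e+00,
       -0.0000e+00]), 'eef_pos': array([ 0.198, -0.459,  0.23 ]), 'tool_rot': array([ 0.979,  0.202, -0.   , -0.001]), 'ft_force': array([ 0.611,  0.198, -0.353]), 'ft_torque': array([0.007, 0.005, 0.089]), 'grasp_force': np.float64(0.0), 'grip_width': np.float64(0.085)}
```

View pics/scene.png

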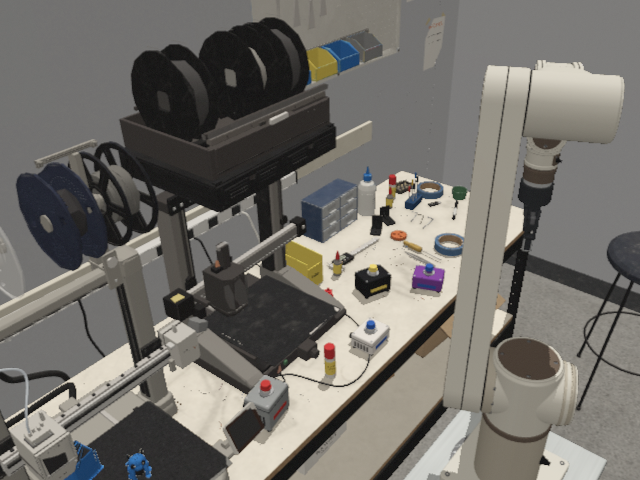

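View pics/top.png

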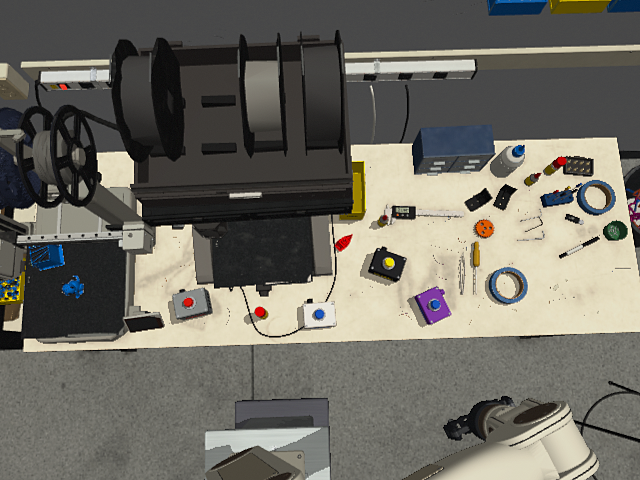

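Top view: the red button is at (188,302) on the grey box, yellow at (389,262) on the black box, and blue at (319,314) on the white box. The look-alike for blue is the purple box at (433,305). Red could be confused with the glue stick cap at (260,313) or the boat at (343,242), and yellow with the yellow bin at (357,190). I choose the grey, black and white boxes and check them in a crop.

```bash
python3 - <<'E'
from h import *
c=load('top'); P=cloud(c); im=c['image']
cv2.imwrite('pics/crop.png',cv2.resize(im[200:350,150:470],None,fx=2.5,fy=2.5,interpolation=cv2.INTER_CUBIC)[:,:,::-1])
hsv=cv2.cvtColor(im,cv2.COLOR_RGB2HSV)
for n,(u,v),hl in (('red',(188,302),(172,8)),('yel',(389,262),(20,35)),('blu',(319,314),(100,125)),('purp',(433,305),(100,125))):
    w=np.s_[v-9:v+10,u-9:u+10]; H=hsv[w]; h=H[...,0].astype(int)
    m=((h>=hl[0])|(h<=hl[1]) if hl[0]>hl[1] else (h>=hl[0])&(h<=hl[1]))&(H[...,1]>120)&(H[...,2]>60)
    p=P[w][m]; zt=np.percentile(p[:,2],80); q=p[p[:,2]>zt-.006]
    print(n,m.sum(),zt.round(4),q.mean(0).round(4),((q.max(0)+q.min(0))/2).round(4))
for n,(u,v) in dict(glue=(260,313),boat=(343,242),oil=(383,220),bench=(400,310),lidr=(202,305)).items(): print(n,P[v,u].round(3))
E
```

```text
red 73 0.1002 [0.4729 0.1814 0.1234] [0.4082 0.0367 0.7591]
yel 73 0.0824 [ 0.5634 -0.3316  0.081 ] [ 0.5643 -0.3311  0.082 ]
blu 65 0.0699 [ 0.4367 -0.1439  0.0686] [ 0.4368 -0.1441  0.0693]
purp 67 0.0688 [ 0.4518 -0.4461  0.0675] [ 0.4518 -0.4465  0.0695]
glue [0.441 0.005 0.091]
boat [ 0.632 -0.217  0.024]
oil [ 0.684 -0.326  0.051]
bench [ 0.445 -0.365 -0.003]
lidr [0.468 0.155 0.075]
```

View pics/crop.png

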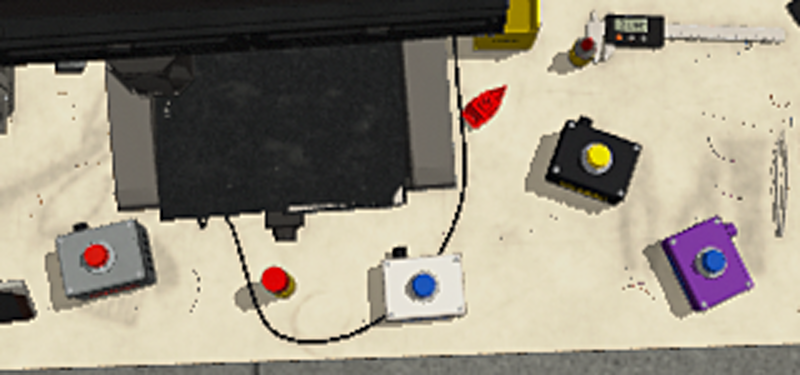

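The crop shows the grey box with its red button at (95,257), white with blue at (424,286), and black with yellow at (598,156). The purple decoy is at (711,262). The choice stands.

```bash
cat >> h.py <<'E'
def to(p,yaw=None,s=None):
    """units for a tool-down target; yaw = world direction of tool x (deg)"""
    s=s or bot.get_obs(); r=R.from_quat(s['tool_rot'])
    x=r.as_matrix()[:,0]; cy=np.degrees(np.arctan2(x[1],x[0])); yaw=cy if yaw is None else yaw
    t=R.from_euler('z',yaw,degrees=True)*R.from_euler('x',180,degrees=True)
    print('now',s['eef_pos'].round(4),'yaw',cy.round(1),'q6',s['joint_pos'].round(2),'t',s['clock'],'F',s['ft_force'].round(1))
    print('slide',(r.inv().apply(np.array(p)-s['eef_pos'])/.25).round(3),'rot',((r.inv()*t).as_rotvec()/.5).round(3))
E
python3 - <<'E'
from h import *
P=cloud(load('top')); q=P[296:309,181:196].reshape(-1,3); q=q[(q[:,2]>.09)&(q[:,2]<.11)]; print('red',len(q),np.median(q,0),q.min(0),q.max(0))
A=P.reshape(-1,3)
d=A[(A[:,2]>.45)&(A[:,2]<.62)&(A[:,0]>.3)&(abs(A[:,1])<.25)]; print('drawers',d.min(0),d.max(0))
for n,(x,y) in dict(red=(.475,.187),blu=(.437,-.144),yel=(.564,-.331)).items():
    r=np.hypot(A[:,0]-x,A[:,1]-y); print(n,[(k,A[(r>k-.03)&(r<k)][:,2].max().round(3)) for k in(.06,.09,.12,.15)])
to([.27,-.17,.23],50); to([.35,.14,.23],105)
E
```

```text
red 65 [0.47474673 0.18622866 0.09717485] [0.46487839 0.17506467 0.09009875] [0.48504434 0.19657741 0.10304568]
drawers [ 0.57347165 -0.20494283  0.46975406] [0.87895041 0.17167615 0.61999672]
red [(0.06, np.float64(0.084)), (0.09, np.float64(0.123)), (0.12, np.float64(0.537)), (0.15, np.float64(0.629))]
blu [(0.06, np.float64(0.053)), (0.09, np.float64(0.082)), (0.12, np.float64(1.423)), (0.15, np.float64(0.529))]
yel [(0.06, np.float64(0.069)), (0.09, np.float64(0.01)), (0.12, np.float64(0.067)), (0.15, np.float64(0.628))]
now [ 0.1976 -0.4587  0.2305] yaw 23.3 q6 [-1.16  0.24  0.    1.34 -0.    1.57] t 0.1 F [ 0.6  0.2 -0.4]
slide [ 0.723 -0.946  0.004] rot [-0.004 -0.001 -0.932]
now [ 0.1976 -0.4587  0.2305] yaw 23.3 q6 [-1.16  0.24  0.    1.34 -0.    1.57] t 0.1 F [ 0.6  0.2 -0.4]
slide [ 1.507 -1.958  0.006] rot [-0.003 -0.003 -2.852]
```

Emit:
drive_tool:
  slide:
    - [0.09, -0.12, 0]
    - [0.18, -0.24, 0]
    - [0.27, -0.355, 0]
    - [0.36, -0.47, 0]
    - [0.45, -0.59, 0]
    - [0.54, -0.71, 0]
    - [0.63, -0.83, 0]
    - [0.72, -0.95, 0]
  rotation:
    - [0, 0, -0.12]
    - [0, 0, -0.24]
    - [0, 0, -0.36]
    - [0, 0, -0.48]
    - [0, 0, -0.6]
    - [0, 0, -0.72]
    - [0, 0, -0.84]
    - [0, 0, -0.95]
  gripper: 0

```text
clock: 1.1
eef_pos: [0.269, -0.1686, 0.2311]
tool_rot: [0.904, 0.427, -0.0, -0.0]
ft_force: [0.5, -0.2, -0.1]
grip_width: 0.0
grasp_force: 0.0
```

```bash
python3 -c "
from h import *
to([.33,.05,.22],77); to([.40,.15,.22],103)"
```

```text
now [ 0.269  -0.1686  0.2311] yaw 50.6 q6 [-0.56 -0.13 -0.39  1.31  0.    1.7 ] t 1.1 F [ 0.5 -0.2 -0.1]
slide [ 0.83  -0.366  0.044] rot [-0.001 -0.    -0.921]
now [ 0.269  -0.1686  0.2311] yaw 50.6 q6 [-0.56 -0.13 -0.39  1.31  0.    1.7 ] t 1.1 F [ 0.5 -0.2 -0.1]
slide [ 1.317 -0.404  0.045] rot [-1.000e-03 -0.000e+00 -1.829e+00]
```

Emit:
drive_tool:
  slide:
    - [0.1, -0.045, 0]
    - [0.2, -0.09, 0]
    - [0.31, -0.135, 0.01]
    - [0.41, -0.18, 0.02]
    - [0.52, -0.23, 0.03]
    - [0.62, -0.275, 0.04]
    - [0.73, -0.32, 0.04]
    - [0.83, -0.365, 0.04]
  rotation:
    - [0, 0, -0.12]
    - [0, 0, -0.24]
    - [0, 0, -0.36]
    - [0, 0, -0.48]
    - [0, 0, -0.6]
    - [0, 0, -0.72]
    - [0, 0, -0.84]
    - [0, 0, -0.92]

```text
clock: 2.1
eef_pos: [0.3305, 0.0493, 0.221]
tool_rot: [0.783, 0.622, -0.0, -0.0]
ft_force: [-0.2, -0.1, -0.6]
grip_width: -0.0001
grasp_force: 0.0
```

```bash
python3 -c "
from h import *
to([.42,.186,.21],103)"
```

```text
now [0.3305 0.0493 0.221 ] yaw 77.0 q6 [ 0.15 -0.09 -0.38  1.28 -0.    1.95] t 2.1 F [-0.2 -0.1 -0.6]
slide [0.613 0.226 0.044] rot [-0.001  0.    -0.908]
```

Emit:
drive_tool:
  slide:
    - [0.08, 0.03, 0]
    - [0.16, 0.06, 0.01]
    - [0.24, 0.09, 0.02]
    - [0.32, 0.12, 0.03]
    - [0.4, 0.15, 0.04]
    - [0.48, 0.18, 0.04]
    - [0.56, 0.21, 0.04]
    - [0.61, 0.225, 0.04]
  rotation:
    - [0, 0, -0.12]
    - [0, 0, -0.24]
    - [0, 0, -0.36]
    - [0, 0, -0.48]
    - [0, 0, -0.6]
    - [0, 0, -0.72]
    - [0, 0, -0.84]
    - [0, 0, -0.91]

```text
clock: 3.1
eef_pos: [0.4207, 0.1851, 0.211]
tool_rot: [0.622, 0.783, -0.0, -0.0]
ft_force: [0.2, -0.1, -0.1]
grip_width: 0.0
grasp_force: 0.0
```

```bash
cat >> h.py <<'E'
def look(f,hl,guess,zr):
    c=shot('wrist',f); P=cloud(c); H=cv2.cvtColor(c['image'],cv2.COLOR_RGB2HSV); h=H[...,0].astype(int)
    m=((h>=hl[0])|(h<=hl[1]) if hl[0]>hl[1] else (h>=hl[0])&(h<=hl[1]))&(H[...,1]>120)&(H[...,2]>50)
    m&=(np.hypot(P[...,0]-guess[0],P[...,1]-guess[1])<.035)&(P[...,2]>zr[0])&(P[...,2]<zr[1])
    q=P[m]; v,u=np.where(m)
    print('n',len(q),'px',u.mean().round(),v.mean().round(),'mid',((q.max(0)+q.min(0))/2).round(4),'ext',np.ptp(q,0).round(4),'ztop',np.percentile(q[:,2],90).round(4))
E
python3 -c "
from h import *
look('w1',(172,8),(.475,.186),(.085,.115))
to([.475,.186,.115],110)"
```

```text
n 1017 px 402.0 248.0 mid [0.4729 0.1892 0.0934] ext [0.0228 0.0216 0.0143] ztop 0.0995
now [0.4213 0.1861 0.211 ] yaw 103.2 q6 [ 0.42  0.17 -0.13  1.26  0.    1.76] t 3.15 F [0.8 0.3 0.9]
slide [-0.05   0.209  0.384] rot [ 0.001 -0.001 -0.239]
```

View pics/w1.png

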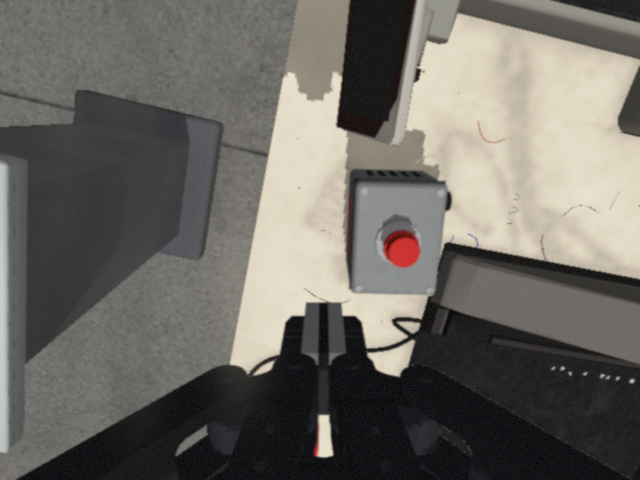

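The red button is at (403,248) with nothing close to it. I go above it first, at z 0.115.

Emit:
drive_tool:
  slide:
    - [-0.01, 0.05, 0.05]
    - [-0.02, 0.1, 0.1]
    - [-0.03, 0.15, 0.15]
    - [-0.04, 0.207, 0.2]
    - [-0.04, 0.207, 0.26]
    - [-0.04, 0.207, 0.32]
    - [-0.04, 0.207, 0.38]
    - [-0.04, 0.207, 0.38]
  rotation:
    - [0, 0, 0]
    - [0, 0, 0]
    - [0, 0, 0]
    - [0, 0, 0]
    - [0, 0, 0]
    - [0, 0, 0]
    - [0, 0, 0]
    - [0, 0, 0]

```text
clock: 4.15
eef_pos: [0.4713, 0.1855, 0.1148]
tool_rot: [0.623, 0.782, -0.001, -0.001]
ft_force: [0.6, -0.0, 1.1]
grip_width: -0.0002
grasp_force: 0.0
```

```bash
python3 -c "
from h import *
to([.474,.1885,.087])"
```

```text
now [0.4713 0.1855 0.1148] yaw 103.0 q6 [ 0.37  0.34 -0.18  1.06  0.    1.72] t 4.15 F [ 0.6 -0.   1.1]
slide [0.009 0.014 0.111] rot [-0.007  0.001 -0.   ]
```

Emit:
drive_tool:
  slide:
    - [0.008, 0.012, 0.03]
    - [0.008, 0.012, 0.055]
    - [0.008, 0.012, 0.068]
    - [0.008, 0.012, 0.08]
    - [0.008, 0.012, 0.092]
    - [0.008, 0.012, 0.102]
    - [0.008, 0.012, 0.108]
    - [0.008, 0.012, 0.108]
  rotation:
    - [0, 0, 0]
    - [0, 0, 0]
    - [0, 0, 0]
    - [0, 0, 0]
    - [0, 0, 0]
    - [0, 0, 0]
    - [0, 0, 0]
    - [0, 0, 0]

```text
clock: 5.15
eef_pos: [0.4752, 0.1886, 0.0894]
tool_rot: [0.623, 0.782, 0.0, -0.0]
ft_force: [-2.5, -0.2, 3.9]
grip_width: -0.0001
grasp_force: 2.0
```

Emit:
drive_tool:
  slide:
    - [0, 0, 0.005]
    - [0, 0, 0.01]
    - [0, 0, 0.014]
    - [0, 0, 0.014]
    - [0, 0, 0.014]
    - [0, 0, 0.014]
    - [0, 0, 0.014]
    - [0, 0, 0.014]
  rotation:
    - [0, 0, 0]
    - [0, 0, 0]
    - [0, 0, 0]
    - [0, 0, 0]
    - [0, 0, 0]
    - [0, 0, 0]
    - [0, 0, 0]
    - [0, 0, 0]

```text
clock: 6.15
eef_pos: [0.4754, 0.1886, 0.0869]
tool_rot: [0.623, 0.782, 0.0, 0.0]
ft_force: [-3.3, -0.4, 11.0]
grip_width: 0.0002
grasp_force: 5.0
```

11 N at z 0.087 matches the stop. I raise, back off along −tool y, and check.

Emit:
drive_tool:
  slide:
    - [0, 0, -0.05]
    - [0, 0, -0.12]
    - [0, 0, -0.25]
    - [0, -0.05, -0.35]
    - [0, -0.1, -0.48]
    - [0, -0.15, -0.5]
    - [0, -0.2, -0.5]
    - [0, -0.2, -0.5]
  rotation:
    - [0, 0, 0]
    - [0, 0, 0]
    - [0, 0, 0]
    - [0, 0, 0]
    - [0, 0, 0]
    - [0, 0, 0]
    - [0, 0, 0]
    - [0, 0, 0]

```text
clock: 7.15
eef_pos: [0.4249, 0.1768, 0.2096]
tool_rot: [0.623, 0.782, -0.001, -0.001]
ft_force: [0.8, 0.1, -0.4]
grip_width: -0.0002
grasp_force: 0.0
```

```bash
python3 -c "
from h import *
look('w2',(172,8),(.475,.186),(.075,.115))
to([.33,-.02,.21],77); to([.36,-.2,.21],60)"
```

```text
n 992 px 397.0 233.0 mid [0.4728 0.1887 0.0867] ext [0.0224 0.0221 0.0135] ztop 0.092
now [0.4256 0.177  0.2097] yaw 103.0 q6 [ 0.39  0.18 -0.13  1.26 -0.    1.74] t 7.2 F [ 1.  -0.2  0.2]
slide [-0.682 -0.549  0.   ] rot [-0.004  0.002  0.906]
now [0.4256 0.177  0.2097] yaw 103.0 q6 [ 0.39  0.18 -0.13  1.26 -0.    1.74] t 7.2 F [ 1.  -0.2  0.2]
slide [-1.411 -0.594  0.   ] rot [-0.003  0.002  1.5  ]
```

The red top went from 99.5 to 92 mm, so red is home. Next is yellow.

Emit:
drive_tool:
  slide:
    - [-0.085, -0.07, 0]
    - [-0.17, -0.14, 0]
    - [-0.255, -0.21, 0]
    - [-0.34, -0.275, 0]
    - [-0.425, -0.34, 0]
    - [-0.51, -0.41, 0]
    - [-0.6, -0.48, 0]
    - [-0.68, -0.55, 0]
  rotation:
    - [0, 0, 0.12]
    - [0, 0, 0.24]
    - [0, 0, 0.36]
    - [0, 0, 0.48]
    - [0, 0, 0.6]
    - [0, 0, 0.72]
    - [0, 0, 0.82]
    - [0, 0, 0.9]

```text
clock: 8.2
eef_pos: [0.3302, -0.02, 0.2101]
tool_rot: [0.782, 0.623, -0.0, -0.0]
ft_force: [0.9, -0.5, 0.2]
grip_width: -0.0
grasp_force: 0.0
```

```bash
python3 -c "
from h import *
to([.36,-.23,.21],58)"
```

```text
now [ 0.3302 -0.02    0.2101] yaw 77.1 q6 [-0.06 -0.09 -0.41  1.25 -0.    1.74] t 8.2 F [ 0.9 -0.5  0.2]
slide [-0.792  0.304  0.   ] rot [-0.002  0.001  0.666]
```

Emit:
drive_tool:
  slide:
    - [-0.1, 0.04, 0]
    - [-0.2, 0.08, 0]
    - [-0.3, 0.115, 0]
    - [-0.4, 0.15, 0]
    - [-0.5, 0.19, 0]
    - [-0.6, 0.23, 0]
    - [-0.7, 0.27, 0]
    - [-0.79, 0.3, 0]
  rotation:
    - [0, 0, 0.08]
    - [0, 0, 0.16]
    - [0, 0, 0.24]
    - [0, 0, 0.33]
    - [0, 0, 0.42]
    - [0, 0, 0.5]
    - [0, 0, 0.58]
    - [0, 0, 0.66]

```text
clock: 9.2
eef_pos: [0.3599, -0.2294, 0.2098]
tool_rot: [0.874, 0.486, -0.0, -0.001]
ft_force: [-0.3, 0.3, -0.2]
grip_width: 0.0001
grasp_force: 0.0
```

```bash
python3 -c "
from h import *
to([.515,-.31,.19],58)"
```

```text
now [ 0.3599 -0.2294  0.2098] yaw 58.2 q6 [-0.57  0.11 -0.21  1.25 -0.    1.56] t 9.2 F [-0.3  0.3 -0.2]
slide [0.054 0.697 0.078] rot [-0.003 -0.     0.005]
```

Emit:
drive_tool:
  slide:
    - [0.01, 0.1, 0.02]
    - [0.02, 0.2, 0.04]
    - [0.03, 0.3, 0.06]
    - [0.04, 0.4, 0.08]
    - [0.05, 0.5, 0.08]
    - [0.05, 0.6, 0.08]
    - [0.05, 0.7, 0.08]
    - [0.05, 0.7, 0.08]
  rotation:
    - [0, 0, 0]
    - [0, 0, 0]
    - [0, 0, 0]
    - [0, 0, 0]
    - [0, 0, 0]
    - [0, 0, 0]
    - [0, 0, 0]
    - [0, 0, 0]

```text
clock: 10.2
eef_pos: [0.516, -0.3104, 0.1888]
tool_rot: [0.874, 0.487, -0.0, -0.001]
ft_force: [-0.8, -0.2, 0.4]
grip_width: 0.0001
grasp_force: 0.0
```

```bash
python3 -c "
from h import *
look('w3',(20,35),(.564,-.331),(.065,.095))
to([.564,-.331,.098])"
```

```text
n 1134 px 403.0 228.0 mid [ 0.5624 -0.331   0.0764] ext [0.0236 0.0227 0.0152] ztop 0.0828
now [ 0.5151 -0.3098  0.189 ] yaw 58.3 q6 [-0.54  0.46  0.22  1.33 -0.    1.58] t 10.25 F [-1.1  0.8 -0.5]
slide [0.031 0.212 0.364] rot [-0.005  0.    -0.   ]
```

View pics/w3.png

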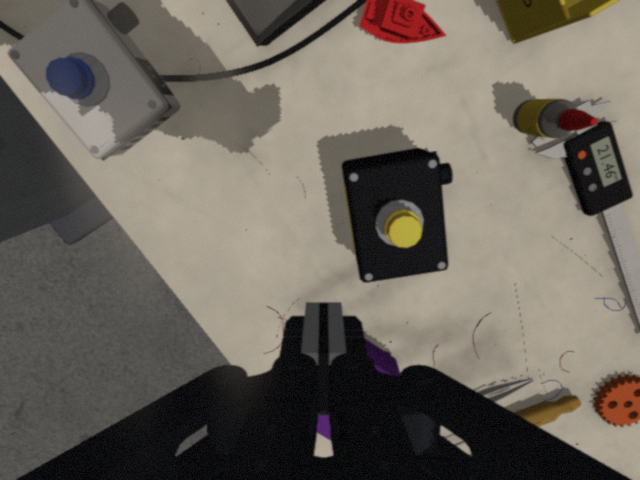

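The yellow button is at (403,228), clear of the boat, the bottle and the purple box. I move above it.

Emit:
drive_tool:
  slide:
    - [0.01, 0.07, 0.05]
    - [0.02, 0.14, 0.1]
    - [0.03, 0.21, 0.15]
    - [0.03, 0.21, 0.2]
    - [0.03, 0.21, 0.26]
    - [0.03, 0.21, 0.32]
    - [0.03, 0.21, 0.36]
    - [0.03, 0.21, 0.36]
  rotation:
    - [0, 0, 0]
    - [0, 0, 0]
    - [0, 0, 0]
    - [0, 0, 0]
    - [0, 0, 0]
    - [0, 0, 0]
    - [0, 0, 0]
    - [0, 0, 0]

```text
clock: 11.25
eef_pos: [0.563, -0.3306, 0.0997]
tool_rot: [0.874, 0.487, -0.001, -0.001]
ft_force: [-0.5, -0.1, 0.7]
grip_width: -0.0002
grasp_force: 0.0
```

```bash
python3 -c "
from h import *
to([.563,-.331,.070])"
```

```text
now [ 0.563  -0.3306  0.0997] yaw 58.3 q6 [-0.53  0.62  0.24  1.19  0.    1.59] t 11.25 F [-0.5 -0.1  0.7]
slide [-0.001  0.001  0.119] rot [-0.004  0.    -0.   ]
```

Emit:
drive_tool:
  slide:
    - [0, 0, 0.04]
    - [0, 0, 0.06]
    - [0, 0, 0.075]
    - [0, 0, 0.09]
    - [0, 0, 0.1]
    - [0, 0, 0.11]
    - [0, 0, 0.117]
    - [0, 0, 0.117]
  rotation:
    - [0, 0, 0]
    - [0, 0, 0]
    - [0, 0, 0]
    - [0, 0, 0]
    - [0, 0, 0]
    - [0, 0, 0]
    - [0, 0, 0]
    - [0, 0, 0]

```text
clock: 12.25
eef_pos: [0.5639, -0.3311, 0.0719]
tool_rot: [0.874, 0.487, 0.0, 0.0]
ft_force: [-2.0, 2.2, 5.6]
grip_width: 0.0003
grasp_force: 2.6
```

Emit:
drive_tool:
  slide:
    - [0, 0, 0.005]
    - [0, 0, 0.01]
    - [0, 0, 0.012]
    - [0, 0, 0.012]
    - [0, 0, 0.012]
    - [0, 0, 0.012]
    - [0, 0, 0.012]
    - [0, 0, 0.012]
  rotation:
    - [0, 0, 0]
    - [0, 0, 0]
    - [0, 0, 0]
    - [0, 0, 0]
    - [0, 0, 0]
    - [0, 0, 0]
    - [0, 0, 0]
    - [0, 0, 0]

```text
clock: 13.25
eef_pos: [0.564, -0.3311, 0.0701]
tool_rot: [0.874, 0.487, 0.0, 0.0]
ft_force: [-3.7, 2.6, 9.1]
grip_width: -0.0001
grasp_force: 4.8
```

Emit:
drive_tool:
  slide:
    - [0, 0, -0.05]
    - [0, 0, -0.12]
    - [0, 0, -0.25]
    - [0, -0.05, -0.35]
    - [0, -0.1, -0.46]
    - [0, -0.15, -0.48]
    - [0, -0.2, -0.48]
    - [0, -0.2, -0.48]
  rotation:
    - [0, 0, 0]
    - [0, 0, 0]
    - [0, 0, 0]
    - [0, 0, 0]
    - [0, 0, 0]
    - [0, 0, 0]
    - [0, 0, 0]
    - [0, 0, 0]

```text
clock: 14.25
eef_pos: [0.5203, -0.3042, 0.188]
tool_rot: [0.874, 0.487, -0.0, -0.001]
ft_force: [-0.5, 0.3, -0.3]
grip_width: 0.0003
grasp_force: 0.0
```

```bash
python3 -c "
from h import *
look('w4',(20,35),(.564,-.331),(.055,.095))
to([.39,-.15,.175],70)"
```

```text
n 1043 px 400.0 236.0 mid [ 0.5628 -0.334   0.0681] ext [0.0234 0.0295 0.0173] ztop 0.0751
now [ 0.5209 -0.3045  0.1879] yaw 58.3 q6 [-0.53  0.47  0.22  1.32  0.    1.6 ] t 14.3 F [ 0.1 -0.8 -0. ]
slide [ 0.25  -0.77   0.053] rot [-0.002 -0.    -0.41 ]
```

The yellow top went from 82.8 to 75.1 mm, so yellow is home. Next is blue.

Emit:
drive_tool:
  slide:
    - [0.03, -0.11, 0]
    - [0.06, -0.22, 0]
    - [0.1, -0.33, 0]
    - [0.13, -0.44, 0]
    - [0.17, -0.55, 0.01]
    - [0.21, -0.66, 0.03]
    - [0.25, -0.77, 0.05]
    - [0.25, -0.77, 0.05]
  rotation:
    - [0, 0, -0.05]
    - [0, 0, -0.1]
    - [0, 0, -0.16]
    - [0, 0, -0.22]
    - [0, 0, -0.28]
    - [0, 0, -0.34]
    - [0, 0, -0.4]
    - [0, 0, -0.4]

```text
clock: 15.3
eef_pos: [0.3892, -0.1492, 0.1754]
tool_rot: [0.82, 0.572, -0.001, -0.001]
ft_force: [0.7, 0.2, 0.6]
grip_width: 0.0001
grasp_force: 0.0
```

```bash
python3 -c "
from h import *
look('w5',(100,125),(.437,-.144),(.05,.08))
to([.436,-.144,.085])"
```

```text
n 1085 px 390.0 207.0 mid [ 0.4356 -0.1439  0.0636] ext [0.0233 0.0218 0.0134] ztop 0.0691
now [ 0.3906 -0.1502  0.1759] yaw 69.8 q6 [-0.37  0.12 -0.3   1.16 -0.    1.56] t 15.35 F [-0.2  0.2  0.9]
slide [0.086 0.162 0.364] rot [0. 0. 0.]
```

View pics/w5.png

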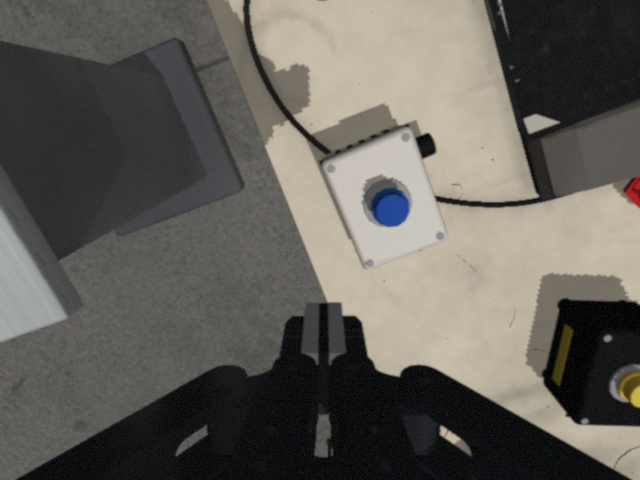

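The white box's blue button is at (390,207), and the yellow box sits untouched at the lower right. I move above blue.

Emit:
drive_tool:
  slide:
    - [0.03, 0.06, 0.05]
    - [0.06, 0.12, 0.1]
    - [0.086, 0.162, 0.15]
    - [0.086, 0.162, 0.2]
    - [0.086, 0.162, 0.26]
    - [0.086, 0.162, 0.32]
    - [0.086, 0.162, 0.36]
    - [0.086, 0.162, 0.36]
  rotation:
    - [0, 0, 0]
    - [0, 0, 0]
    - [0, 0, 0]
    - [0, 0, 0]
    - [0, 0, 0]
    - [0, 0, 0]
    - [0, 0, 0]
    - [0, 0, 0]

```text
clock: 16.35
eef_pos: [0.435, -0.1441, 0.0852]
tool_rot: [0.821, 0.571, -0.001, -0.001]
ft_force: [0.0, 0.1, 0.7]
grip_width: -0.0001
grasp_force: 0.0
```

```bash
python3 -c "
from h import *
to([.436,-.144,.056])"
```

```text
now [ 0.435  -0.1441  0.0852] yaw 69.7 q6 [-0.32  0.28 -0.35  0.94 -0.    1.61] t 16.35 F [0.  0.1 0.7]
slide [0.002 0.004 0.117] rot [-0.004  0.    -0.   ]
```

Emit:
drive_tool:
  slide:
    - [0, 0, 0.04]
    - [0, 0, 0.06]
    - [0, 0, 0.075]
    - [0, 0, 0.09]
    - [0, 0, 0.1]
    - [0, 0, 0.11]
    - [0, 0, 0.115]
    - [0, 0, 0.115]
  rotation:
    - [0, 0, 0]
    - [0, 0, 0]
    - [0, 0, 0]
    - [0, 0, 0]
    - [0, 0, 0]
    - [0, 0, 0]
    - [0, 0, 0]
    - [0, 0, 0]

```text
clock: 17.35
eef_pos: [0.4359, -0.1442, 0.0575]
tool_rot: [0.821, 0.572, 0.0, 0.0]
ft_force: [-2.2, 0.7, 6.4]
grip_width: -0.0
grasp_force: 3.0
```

Emit:
drive_tool:
  slide:
    - [0, 0, 0.005]
    - [0, 0, 0.01]
    - [0, 0, 0.012]
    - [0, 0, 0.012]
    - [0, 0, 0.012]
    - [0, 0, 0.012]
    - [0, 0, 0.012]
    - [0, 0, 0.012]
  rotation:
    - [0, 0, 0]
    - [0, 0, 0]
    - [0, 0, 0]
    - [0, 0, 0]
    - [0, 0, 0]
    - [0, 0, 0]
    - [0, 0, 0]
    - [0, 0, 0]

```text
clock: 18.35
eef_pos: [0.436, -0.1442, 0.0553]
tool_rot: [0.821, 0.572, 0.0, 0.0]
ft_force: [-3.3, 1.3, 12.1]
grip_width: 0.0002
grasp_force: 5.7
```

Emit:
drive_tool:
  slide:
    - [0, 0, -0.05]
    - [0, 0, -0.12]
    - [0, 0, -0.25]
    - [0, -0.05, -0.35]
    - [-0.03, -0.1, -0.46]
    - [-0.06, -0.15, -0.48]
    - [-0.09, -0.2, -0.48]
    - [-0.09, -0.2, -0.48]
  rotation:
    - [0, 0, 0]
    - [0, 0, 0]
    - [0, 0, 0]
    - [0, 0, 0]
    - [0, 0, 0]
    - [0, 0, 0]
    - [0, 0, 0]
    - [0, 0, 0]

```text
clock: 19.35
eef_pos: [0.3795, -0.1478, 0.1732]
tool_rot: [0.821, 0.571, -0.001, -0.001]
ft_force: [-0.6, -1.4, -0.4]
grip_width: -0.0006
grasp_force: 0.0
```

```bash
python3 -c "
from h import *
look('w6',(100,125),(.437,-.144),(.04,.08))
c=shot('top','top2'); P=cloud(c)
cv2.imwrite('pics/crop2.png',cv2.resize(c['image'][200:350,150:470],None,fx=2.5,fy=2.5,interpolation=cv2.INTER_CUBIC)[:,:,::-1])
for n,s in dict(red=np.s_[296:309,181:196],yel=np.s_[255:270,382:397]).items():
    q=P[s].reshape(-1,3); print(n,np.percentile(q[q[:,2]<.12][:,2],90))
"
```

```text
n 1071 px 403.0 202.0 mid [ 0.4355 -0.1436  0.0555] ext [0.0234 0.0221 0.0138] ztop 0.0611
red 0.09185352339420945
yel 0.07390853740264176
```

View pics/crop2.png

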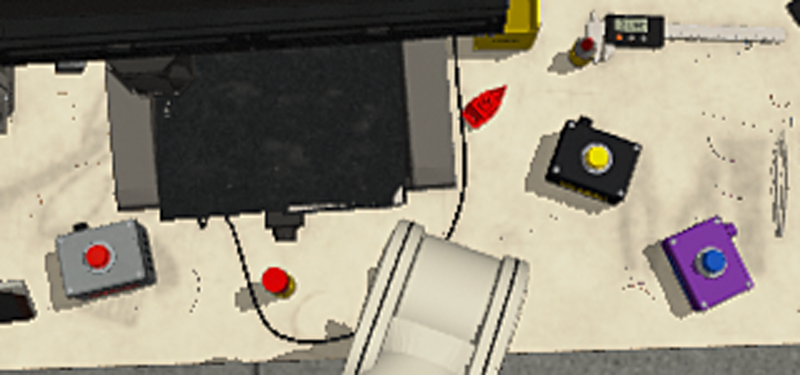

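The blue top went from 69.1 to 61.1 mm, so all three buttons are home. In the crop, the red box (98,257), yellow box (598,156), glue stick (275,280), boat and bottle stand as before, and the arm is clear.

```bash
python3 -c "
from workcell import bot
print(bot.job_done())"
```

```text
the job is handed in; nothing more can be done
None
```

I pressed the red, yellow and blue buttons fully home in that order and handed the job in: each button top dropped about 8 mm, the highest force read after a press was about 12 N, and nothing else had visibly moved (no verdict was returned).

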